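Clamp the rusk canister shut until its clutch knob clicks

ROBOT

A 6-joint arm with a two-finger parallel gripper is mounted at the origin on the work surface. World frame = base frame: x ahead of the robot, y to its left, z up, the work surface at z = 0. Lengths are in m, angles in rad, forces in N, time in s.
With the tool pointing down it reaches from about 0.425 to 0.95 m from the base axis. Payload 3.5 kg.
Tool frame: the origin (TCP) lies on the centre line of the jaws, within the pads' length; the fingertips stand 8 mm ahead of it and the grasp point (between the pads) lies 11 mm behind it; z points along the fingers, y is the line along which they close (so a half turn about z gives the same grasp; the last joint's range is limited). The gripper opens to 85 mm and grips with 20 to 120 N. Pads are 22 mm wide; open, the fingers measure 114 mm over their backs; the gripper's body (76 mm by 85 mm) begins 54 mm behind the grasp point. The pads swing forward as they close: fully open they stand 13 mm farther back than shut.
Start: joints at [1.086, 0.286, 1.577, -0, 1.279, -0.15], TCP at [0.222, 0.638, 0.239] pointing down, gripper open.
Joint ranges: [-2.77, 2.77], [-0.9, 2.22], [0.21, 2.48], [-1.53, 4.67], [0.24, 2.81], [-2.84, 2.84]. Speed limits (rad/s): [2.79, 2.79, 3.14, 3.14, 3.14, 3.14].

INTERFACE

Orientations are given as a unit quaternion [x, y, z, w].
In Python, from plant import ctrl gives the robot as it stands. The module is installed in compiled form; this text tells all that it offers.
- The arm moves only by the tool send_rows, never from a script. Its argument "steps" is a list of rows, each a list of 5 numbers: the shift along the tool's x, y, z in m, then the turn about the tool's z in degrees, then the opening, from -1 (shut) to 1 (fully open). A call has 1 to 12 rows; each row is the pose to reach, as a shift and turn from the pose commanded when the call began, along the tool's axes at that moment; what a row does not reach only later rows make up. A row lasts 1/10 s, in which the tool goes at most 50 mm and 8.59 degrees, less where a joint would pass 70% of its speed; a pose out of reach is approached as far as the arm can. A call with a gripper value outside its range is refused whole. The fingers move at their own pace and stop on an object; "squeeze" is the grip in N (left out, the last holds). Time passes only in rows, so rows that repeat a pose let the fingers close. It gives the time, the measured TCP pose, the force, the opening and the grip force at its end, in the units of the state.
- ctrl.get_state(): the state, without advancing time (a new reading comes with each control period).
- ctrl.read_camera(name): name is "side" or "top" or "wrist"; returns the picture (480x640x3 uint8, red, green, blue); there is no depth.
- ctrl.calibration(name): a dict with "intrinsics" (3x3 intrinsics, pixels), "extrinsics" (4x4, takes a point from world to camera coordinates); the wrist camera has in their place "tool_from_camera" (4x4, takes a point from camera to tool coordinates, whose origin is the TCP and whose axes are the flange's). Camera axes: x right, y up, looking along -z (the intrinsics and any distortion apply to the point x, -y, -z); pixel columns grow to the right and rows downward; lengths in m; the calibration is good to about 2 mm. A picture is of the moment at which its call begins: read the wrist's pose just before it. calibration takes no time and is no camera call.
- ctrl.sign_off(): hands the job in; it is judged then, once.
The state is a dict: "time": time; "qpos": joint angles; "dq": joint speeds; "joint_efforts": joint torques, N m; "eef_pos": TCP position; "tcp_rot": TCP orientation; "contact_force": force on the tool from outside, world axes, zero at the start; "wrist_torque": the same for the moment, N m; "opening": opening from 0.0 (shut) to 1.0 (fully open); "finger_force": force on a finger pad.
Only numpy, scipy, OpenCV 4.12 (cv2) and the standard library are available. Lean on these libraries where they do the work, as an engineer would, in place of code of your own. Each camera call takes 0.05 s, during which the arm holds its last target. There are 200 camera calls.

TASK

Close the square rusk canister: set its clamp lid fully home in the mouth, then turn the lid's black knob clockwise until its slip clutch clicks once, and stop there, since a second click overtightens the seal. Do not force the lid down, and leave the other loose things on the counter where they are.

Things in the scene. Friction and masses are not known exactly. Their poses are not given: they have to be found in the camera images.
- canister: blue-grey square tin, 120 mm x 120 mm outside, 140 mm tall, open at the top, walls 4 mm (mouth 112 mm x 112 mm), fixed firmly to the counter. Origin at the centre of its underside, x and y along its sides, z up.
- canister_mouth (a point): centre of the canister's mouth, level with the rim, 140 mm above the canister's origin; axes as the canister's.
- clamp_lid: loose square steel lid, about 0.6 kg with its knob, lying plug down on the counter. Black rubber plug below: its lowest 7 mm is 102 mm square, the next 7 mm is 108 mm square; above it a flange 128 mm square and 8 mm thick. Origin at the centre of the plug's underside, x and y along the sides, z up.
- lid_flange (a point): centre of the underside of the lid's flange, 14 mm above the lid's origin; axes as the lid's. With the lid seated the flange lies on the canister's rim. The lid fits in any of the four quarter turns, and the canister then keeps it from turning.
- knob_grip (a point): on the axis of the lid's black knob, mid-height of its grip, 54 mm above the lid's origin. The grip is an upright bar 56 mm long, 16 mm thick, from 32 to 66 mm above the lid's origin; below it a round skirt of radius 22 mm and the flange, whose top is 22 mm above the lid's origin. x along the bar, y across it (pinch it so), z up; it turns with the knob. A white mark lies on the bar's top at its -x end.
- clutch_knob: the black knob itself; origin on its axis 26 mm above the lid's origin, axes as the grip's. It neither rises nor sinks. Clockwise seen from above it first runs lightly (about 0.04 N m plus drag) for 0.2 to 1.1 rad, an amount no pose shows; then the seal is tight and the clutch resists. Before the lid is seated the knob also carries the lid round with it by this light friction.
- clutch (a point): the clutch inside the knob (same point as the knob's origin). Past the tight point torque climbs to about 0.25 N m in 0.1 rad, fades to nothing by 0.18 rad, then the knob is drawn on into the next notch at 0.35 rad: one click. Let go anywhere 0.22 to 0.46 rad past the tight point and it settles in that notch. Beyond 0.35 rad the torque climbs again; the second click comes at 0.52 rad.
- pin_top (a point): top of the small red telltale pin (8 mm across) in the middle of the knob's top: 66.7 mm above the lid's origin and level with the bar's top at first, 3 mm higher after one click, 6 mm after two; it rises in proportion to the clutch's slip.
- mug: green mug, 82 mm across, 92 mm high, standing upright; origin at the centre of its underside. Leave alone.
- spoon: wooden spoon 260 mm long lying flat. Leave alone.
- tin_lid: round plain tin lid, 84 mm across, 12 mm high, not part of the canister. Leave alone.
- toothpicks: push dispenser of toothpicks, clear and white, 48 mm across, 94 mm high. Leave alone.
- honey: amber jar with a yellow cap, 70 mm across, 100 mm high. Leave alone.
Things that resemble listed ones, but are neither listed nor needed, are in the scene too. There is more than one size of the clamp_lid; the job needs the smallest.

How it is judged:
On the way, in this order (a step that is already met when the one before it is completed fails the run):
1. the lid sits fully home in the canister's mouth, the clutch not yet clicked (z of clamp_lid in the frame of canister_mouth below -0.0115 m and horizontal distance between clamp_lid and canister_mouth below 0.006 m and angle between clamp_lid's own z axis and vertical below 0.04 rad and z of pin_top in the frame of clamp_lid below 0.0682 m), for 0.2 s.
2. with the lid home, the clutch has clicked once (z of clamp_lid in the frame of canister_mouth below -0.011 m and z of pin_top in the frame of clamp_lid above 0.0685 m), for 0.2 s.
At the end, for the whole second after the job is handed in: the lid sits home in the canister's mouth (origin at least 11.5 mm below the rim, within 6 mm of the centre, tilted less than 0.04 rad), the pin shows exactly one click (its top 68.8 to 70.6 mm above the lid's origin; 69.7 after one click), all at rest and released (z of clamp_lid in the frame of canister_mouth below -0.0115 m and horizontal distance between clamp_lid and canister_mouth below 0.006 m and angle between clamp_lid's own z axis and vertical below 0.04 rad and z of pin_top in the frame of clamp_lid between 0.0688 and 0.0706 m and linear speed of clamp_lid below 0.01 m/s); the robot touches nothing.
It fails at once if the clutch went on to a second click (z of pin_top in the frame of clamp_lid above 0.0718 m).
It fails at once if the lid was forced against the canister with more than 40 N (contact force between clamp_lid and canister above 40 N).
It fails at once if another loose thing was moved by more than 30 mm (distance of any of mug, spoon, tin_lid, toothpicks, honey from where it was at the start of the episode above 0.03 m).
It also fails if it takes over 72 s, if anything falls off the work surface, if the arm or the gripper's body presses on something with over 40 N, if the wrist force passes 120 N, or if a joint passes its speed limit or range.

## Working session

There is one attempt and no reset: what is moved stays moved. The work goes in short steps, Python scripts to look and compute and a tool call to move; the robot and the scene stay as the last step left them, time stands still between calls to the robot, and variables do not carry over. Pictures are saved under pics/ and viewed, at most 10 in all, crops included, and the job is handed in when it is done.

Besides the shell and the picture viewer there is one more tool, called after ">>>" by a JSON object that holds its "fn" and its "kwargs", one argument or row to a line. send_rows: Moves the arm, as the interface text tells. Its arguments: {"type":"object","properties":{"steps":{"type":"array","items":{"type":"array","items":{"type":"number"}}},"squeeze":{"type":"number"}},"required":["steps"]}

```bash
mkdir -p pics; python3 - <<'E'
from plant import ctrl
import cv2,numpy as np
np.set_printoptions(precision=4,suppress=True)
print(ctrl.get_state())
for n in ("top","side"):
    im=ctrl.read_camera(n); cv2.imwrite(f"pics/{n}0.png",im[:,:,::-1]); print(n,ctrl.calibration(n))
print(ctrl.calibration("wrist"))
E
```

```text
{'time': 0.0, 'qpos': array([ 1.086 ,  0.2872,  1.5782,  0.    ,  1.2786, -0.15  ]), 'dq': array([-0.0011, -0.0001, -0.0003, -0.0003, -0.0012, -0.001 ]), 'joint_efforts': array([  0.0027, -40.5976, -29.2626,   0.    ,   0.0057,   0.    ]), 'eef_pos': array([0.2214, 0.637 , 0.2379]), 'tcp_rot': array([ 0.1666,  0.986 , -0.0011, -0.0004]), 'contact_force': array([ 0.1649,  0.2243, -0.0963]), 'wrist_torque': array([ 0.0386, -0.0194, -0.0279]), 'finger_force': 0.0, 'opening': 0.9995230867873598}
top {'intrinsics': array([[537.4259,   0.    , 315.1175],
       [  0.    , 537.4259, 245.9436],
       [  0.    ,   0.    ,   1.    ]]), 'extrinsics': array([[-0.0259, -0.9995, -0.0161,  0.0016],
       [ 0.9885, -0.028 ,  0.1484, -0.57  ],
       [-0.1488, -0.0121,  0.9888, -1.6197],
       [ 0.    ,  0.    ,  0.    ,  1.    ]])}
side {'intrinsics': array([[453.3993,   0.    , 323.6937],
       [  0.    , 453.3993, 242.4761],
       [  0.    ,   0.    ,   1.    ]]), 'extrinsics': array([[ 0.7824, -0.6226,  0.0142, -0.4221],
       [ 0.467 ,  0.6016,  0.6481, -0.3088],
       [-0.4121, -0.5004,  0.7615, -0.9283],
       [ 0.    ,  0.    ,  0.    ,  1.    ]])}
{'intrinsics': array([[366.0076,   0.    , 325.5055],
       [  0.    , 366.0076, 244.0391],
       [  0.    ,   0.    ,   1.    ]]), 'tool_from_camera': array([[ 0.0007,  0.9615,  0.2748,  0.0698],
       [ 1.    , -0.0004, -0.001 , -0.0003],
       [-0.0008,  0.2748, -0.9615, -0.1353],
       [ 0.    ,  0.    ,  0.    ,  1.    ]])}
```

View pics/top0.png

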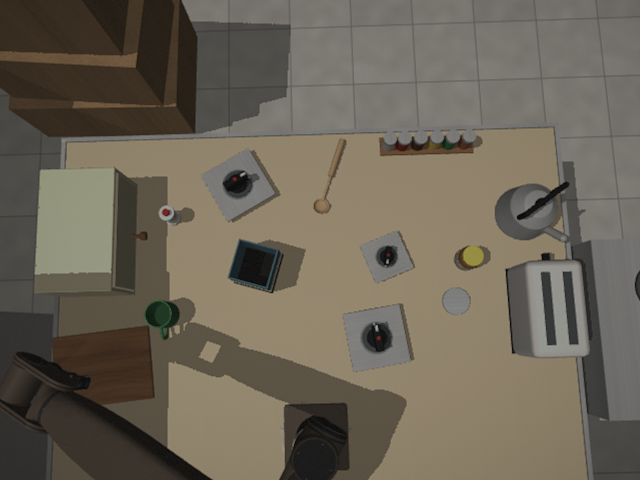

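View pics/side0.png

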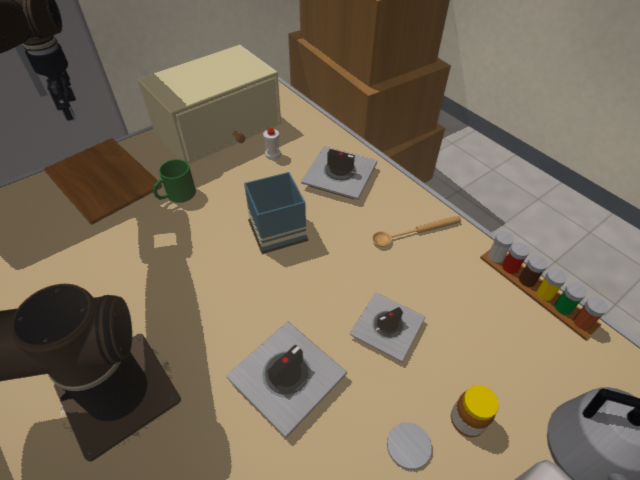

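The top view shows the smallest lid at (387,256), the canister at (257,264), and larger lids at (240,184) and (377,337). The side view shows the small lid at (388,327).

```bash
cat > h.py <<'E'
from plant import ctrl
import cv2,numpy as np
from scipy.spatial.transform import Rotation as R
np.set_printoptions(precision=4,suppress=True)
def cam(n,s=None):
    c=ctrl.calibration(n)
    if n=="wrist":
        T=np.eye(4);T[:3,:3]=R.from_quat(s["tcp_rot"]).as_matrix();T[:3,3]=s["eef_pos"]
        return c["intrinsics"],T@c["tool_from_camera"]
    return c["intrinsics"],np.linalg.inv(c["extrinsics"])
def onplane(kc,px,z):
    K,T=kc;px=np.atleast_2d(np.float64(px))
    d=np.c_[(px[:,0]-K[0,2])/K[0,0],-(px[:,1]-K[1,2])/K[1,1],-np.ones(len(px))]@T[:3,:3].T
    return T[:3,3]+d*((z-T[2,3])/d[:,2])[:,None]
def square(P):
    r=cv2.minAreaRect(np.float32(P[:,:2])*1000); return r
E
python3 - <<'E'
from h import *
im=cv2.imread("pics/top0.png");kc=cam("top")
hsv=cv2.cvtColor(im,cv2.COLOR_BGR2HSV)
def biggest(m,x0,x1,y0,y1):
    w=np.zeros_like(m);w[y0:y1,x0:x1]=m[y0:y1,x0:x1]
    c,_=cv2.findContours(w,cv2.RETR_EXTERNAL,cv2.CHAIN_APPROX_NONE)
    return max(c,key=cv2.contourArea).reshape(-1,2)
g=((hsv[...,1]<45)&(hsv[...,2]>70)).astype(np.uint8)
c=biggest(g,355,420,225,290); print("lid",cv2.minAreaRect(c),square(onplane(kc,c,.022)))
b=((hsv[...,0]>85)&(hsv[...,0]<125)&(hsv[...,1]>60)).astype(np.uint8)
c=biggest(b,220,295,230,300); print("can px",cv2.minAreaRect(c),square(onplane(kc,c,.14)))
a=cv2.resize(im[220:300,215:305],None,fx=5,fy=5,interpolation=cv2.INTER_CUBIC)
d=cv2.resize(im[220:300,350:420],None,fx=5,fy=5,interpolation=cv2.INTER_CUBIC)
cv2.imwrite("pics/crop1.png",np.hstack([a,d])*1)
E
```

```text
lid ((386.2069091796875, 256.4827880859375), (42.01806640625, 41.49284362792969), 66.80140686035156) ((533.6295166015625, -233.8807830810547), (129.7880859375, 129.3102569580078), 20.980060577392578)
can px ((253.8500213623047, 264.04998779296875), (43.238956451416016, 41.22172164916992), 15.255120277404785) ((507.21173095703125, 163.78277587890625), (125.62386322021484, 119.47272491455078), 73.55911254882812)
```

View pics/crop1.png

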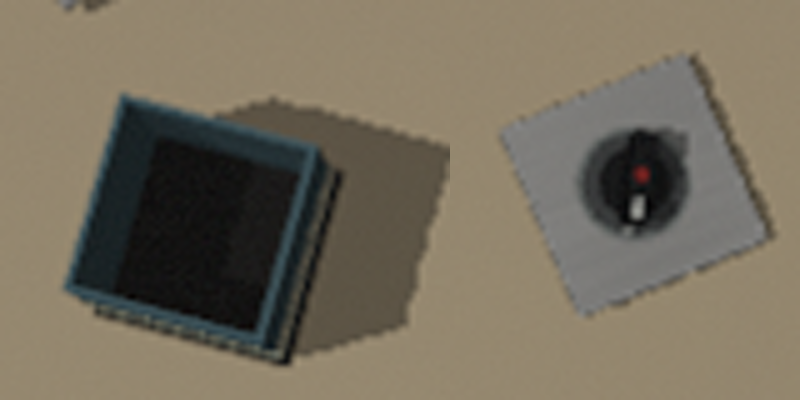

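The crop shows the canister rim outline with corners near (239,239) and (279,250) in the full picture. The knob's pin is at (388,254) and its white mark at (387,262), so the bar lies nearly along world x. Next I move over the canister for a wrist look.

>>> {"fn": "send_rows", "kwargs": {
  "steps": [
    [-0.2,-0.17,-0.02,5,1],
    [-0.426,-0.352,-0.022,19,1],
    [-0.426,-0.352,-0.022,19,1],
    [-0.426,-0.352,-0.022,19,1],
    [-0.426,-0.352,-0.022,19,1],
    [-0.426,-0.352,-0.022,19,1],
    [-0.426,-0.352,-0.022,19,1],
    [-0.426,-0.352,-0.022,19,1],
    [-0.426,-0.352,-0.022,19,1],
    [-0.426,-0.352,-0.022,19,1],
    [-0.426,-0.352,-0.022,19,1],
    [-0.426,-0.352,-0.022,19,1]
  ]
}}

```text
time: 1.3
eef_pos: [0.5107, 0.1606, 0.2612]
tcp_rot: [0.33, 0.944, -0.001, 0.001]
contact_force: [-0.4, 0.1, -0.7]
opening: 0.999
finger_force: 0.0
```

>>> {"fn": "send_rows", "kwargs": {
  "steps": [
    [0,0,0,0,1],
    [0,0,0,0,1],
    [0,0,0,0,1]
  ]
}}

```text
time: 1.6
eef_pos: [0.5076, 0.1664, 0.261]
tcp_rot: [0.326, 0.945, -0.0, -0.0]
contact_force: [-0.5, 0.7, -0.4]
opening: 1.002
finger_force: 0.0
```

```bash
python3 - <<'E'
from h import *
s=ctrl.get_state();print(s["time"],s["eef_pos"],R.from_quat(s["tcp_rot"]).as_matrix(),s["qpos"])
im=ctrl.read_camera("wrist");cv2.imwrite("pics/w1.png",im[:,:,::-1])
kc=cam("wrist",s)
hsv=cv2.cvtColor(im,cv2.COLOR_RGB2HSV)
np.savez("w1.npz",p=s["eef_pos"],q=s["tcp_rot"])
E
```

```text
1.6 [0.5076 0.1664 0.261 ] [[-0.7873  0.6165 -0.0007]
 [ 0.6165  0.7873  0.0002]
 [ 0.0007 -0.0003 -1.    ]] [ 0.1266 -0.0428  1.8983  0.0003  1.2868 -0.78  ]
```

View pics/w1.png

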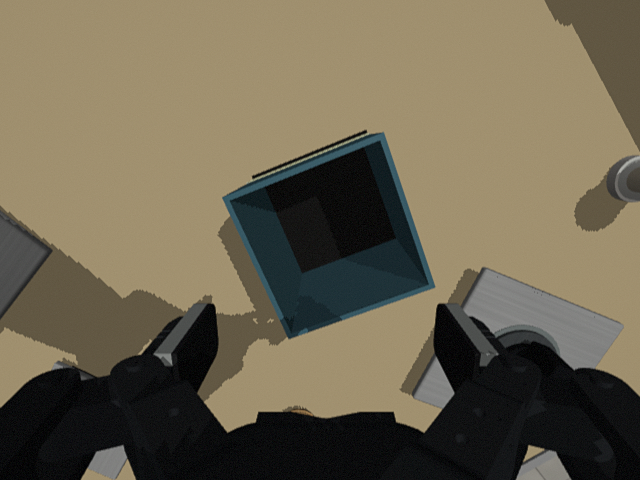

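The wrist view shows the rim as a clean quad: (224,198), (384,133), (434,287), (290,338). A positive turn is clockwise.

```bash
python3 - <<'E'
from h import *
f=np.load("w1.npz");s=dict(eef_pos=f["p"],tcp_rot=f["q"]);kc=cam("wrist",s)
im=cv2.imread("pics/w1.png");hsv=cv2.cvtColor(im,cv2.COLOR_BGR2HSV)
b=((hsv[...,0]>85)&(hsv[...,0]<125)&(hsv[...,1]>90)&(hsv[...,2]>60)).astype(np.uint8)
b[:, :200]=0;b[:,450:]=0;b[350:]=0;b[:125]=0
b=cv2.morphologyEx(b,cv2.MORPH_OPEN,np.ones((2,2),np.uint8))
h=cv2.convexHull(np.argwhere(b)[:,::-1].astype(np.int32))
q=cv2.approxPolyDP(h,8,True).reshape(-1,2);print(q)
P=onplane(kc,q,.14);print(P,P.mean(0));
for i in range(len(P)):
    d=P[(i+1)%len(P)]-P[i];print(np.linalg.norm(d),np.degrees(np.arctan2(d[1],d[0]))%90)
print(square(onplane(kc,h.reshape(-1,2),.14)))
# canister corners via top image
print(onplane(cam("top"),[[215+123/5,220+95/5],[215+318/5,220+150/5],[215+266/5,220+347/5],[215+66/5,220+290/5]],.14))
E
```

```text
[[434 288]
 [299 335]
 [280 319]
 [224 198]
 [384 134]]
[[0.5878 0.2075 0.14  ]
 [0.5558 0.1022 0.14  ]
 [0.536  0.0994 0.14  ]
 [0.4397 0.1288 0.14  ]
 [0.4739 0.2424 0.14  ]] [0.5187 0.1561 0.14  ]
0.10999163745042773 73.09860369390502
0.019992833340093767 8.128125200565819
0.10065992088094852 73.03212907621824
0.118705571230253 73.26022200591453
0.1191105782220194 72.91986425355093
((513.334228515625, 168.46311950683594), (119.65062713623047, 120.35779571533203), 73.37619018554688)
[[0.582  0.205  0.14  ]
 [0.5463 0.0915 0.14  ]
 [0.4326 0.1233 0.14  ]
 [0.4686 0.2386 0.14  ]]
```

>>> {"fn": "send_rows", "kwargs": {
  "steps": [
    [-0.03,-0.035,0.0,-5,1],
    [-0.267,-0.299,0.05,-38,1],
    [-0.267,-0.299,0.05,-38,1],
    [-0.267,-0.299,0.05,-38,1],
    [-0.267,-0.299,0.05,-38,1],
    [-0.267,-0.299,0.05,-38,1],
    [-0.267,-0.299,0.05,-38,1],
    [-0.267,-0.299,0.05,-38,1],
    [-0.267,-0.299,0.05,-38,1],
    [-0.267,-0.299,0.05,-38,1],
    [-0.267,-0.299,0.05,-38,1],
    [-0.267,-0.299,0.05,-38,1]
  ]
}}

```text
time: 2.85
eef_pos: [0.5338, -0.2332, 0.2115]
tcp_rot: [0.001, 1.0, 0.0, 0.0]
contact_force: [0.6, 0.7, 0.3]
opening: 1.0
finger_force: 0.0
```

>>> {"fn": "send_rows", "kwargs": {
  "steps": [
    [0,0,0,0,1],
    [0,0,0,0,1],
    [0,0,0,0,1]
  ]
}}

```text
time: 3.15
eef_pos: [0.5337, -0.2342, 0.2116]
tcp_rot: [0.001, 1.0, -0.0, 0.0]
contact_force: [-0.8, -1.0, -0.9]
opening: 0.998
finger_force: 0.0
```

```bash
python3 - <<'E'
from h import *
s=ctrl.get_state();print(s["time"],s["eef_pos"],R.from_quat(s["tcp_rot"]).as_matrix(),s["qpos"])
im=ctrl.read_camera("wrist");cv2.imwrite("pics/w2.png",im[:,:,::-1])
np.savez("w2.npz",p=s["eef_pos"],q=s["tcp_rot"])
E
```

```text
3.15 [ 0.5337 -0.2342  0.2116] [[-1.      0.0019  0.0004]
 [ 0.0019  1.     -0.0002]
 [-0.0004 -0.0002 -1.    ]] [-0.5875  0.1091  1.8346  0.      1.1975 -2.1564]
```

View pics/w2.png

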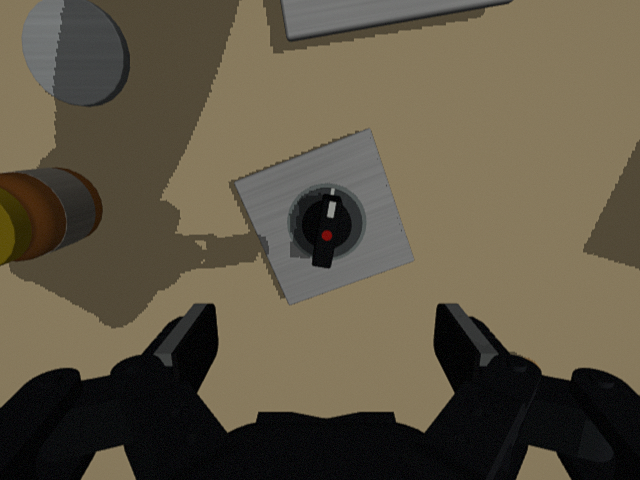

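The small lid has flange corners (232,181), (370,129), (413,261) and (290,304). The red pin is at (327,236) and the white mark at (332,209).

```bash
python3 - <<'E'
from h import *
f=np.load("w2.npz");s=dict(eef_pos=f["p"],tcp_rot=f["q"]);kc=cam("wrist",s)
im=cv2.imread("pics/w2.png");hsv=cv2.cvtColor(im,cv2.COLOR_BGR2HSV).astype(int)
q=[[232,181],[370,129],[413,261],[290,304]]
P=onplane(kc,q,.022);print(P,P.mean(0))
for i in range(4):
    d=P[(i+1)%4]-P[i];print(np.linalg.norm(d),np.degrees(np.arctan2(d[1],d[0]))%90)
w=np.zeros(im.shape[:2],bool);w[180:275,285:370]=1
red=w&(hsv[...,1]>150)&((hsv[...,0]<8)|(hsv[...,0]>172))&(hsv[...,2]>90)
wh=w&(hsv[...,1]<50)&(hsv[...,2]>150)
wh[:199]=0
for m,z in((red,.0667),(wh,.066)):
    p=np.argwhere(m)[:,::-1];print(len(p),p.mean(0),onplane(kc,p.mean(0),z))
r=onplane(kc,np.argwhere(red)[:,::-1].mean(0),.0667)[0];m=onplane(kc,np.argwhere(wh)[:,::-1].mean(0),.066)[0]
d=r-m;print("grip yaw",np.degrees(np.arctan2(d[1],d[0])),np.linalg.norm(d))
blk=(w&(hsv[...,2]<28)).astype(np.uint8)
# top-view pin
im=cv2.imread("pics/top0.png");hsv=cv2.cvtColor(im,cv2.COLOR_BGR2HSV)
k=np.argwhere((hsv[...,1]>120)&(hsv[...,2]>80)&((hsv[...,0]<8)|(hsv[...,0]>172)))[:,::-1]
k=k[(k[:,0]>375)&(k[:,0]<400)&(k[:,1]>245)&(k[:,1]<265)];print(k.mean(0),onplane(cam("top"),k.mean(0),.0667))
# side-view ray of pin
im=cv2.imread("pics/side0.png");hsv=cv2.cvtColor(im,cv2.COLOR_BGR2HSV)
k=np.argwhere((hsv[...,1]>120)&(hsv[...,2]>80)&((hsv[...,0]<8)|(hsv[...,0]>172)))[:,::-1]
k=k[(k[:,0]>375)&(k[:,0]<405)&(k[:,1]>300)&(k[:,1]<335)];print(k.mean(0),onplane(cam("side"),k.mean(0),.0667))
E
```

```text
[[ 0.499  -0.3163  0.022 ]
 [ 0.4555 -0.1963  0.022 ]
 [ 0.5735 -0.1523  0.022 ]
 [ 0.6172 -0.2686  0.022 ]] [ 0.5363 -0.2334  0.022 ]
0.12766832393867392 19.926028691892455
0.12592125022801448 20.476329109110168
0.12430619142516267 20.605125203847393
0.12747105831552608 21.985211564254826
74 [326.4054 235.0811] [[ 0.5366 -0.2334  0.0667]]
25 [331.   208.92] [[ 0.5158 -0.2298  0.066 ]]
grip yaw -9.773572452984006 0.021129777781970907
[388.  254.5] [[ 0.5337 -0.2345  0.0667]]
[390.3846 313.6154] [[ 0.5381 -0.2325  0.0667]]
```

>>> {"fn": "send_rows", "kwargs": {
  "steps": [
    [-0.002,0.001,0.04,5,1],
    [-0.002,0.001,0.08,9.7,1],
    [-0.002,0.001,0.12,9.7,1],
    [-0.002,0.001,0.145,9.7,1],
    [-0.002,0.001,0.16,9.7,1],
    [-0.002,0.001,0.167,9.7,1],
    [-0.002,0.001,0.167,9.7,1]
  ]
}}

```text
time: 3.9
eef_pos: [0.5356, -0.234, 0.0442]
tcp_rot: [0.086, 0.996, 0.0, -0.0]
contact_force: [-0.8, -0.0, 0.2]
opening: 0.997
finger_force: 0.0
```

>>> {"fn": "send_rows", "kwargs": {
  "steps": [
    [0,0,0,0,-1],
    [0,0,0,0,-1],
    [0,0,0,0,-1],
    [0,0,0,0,-1],
    [0,0,0,0,-1],
    [0,0,0,0,-1],
    [0,0,0,0,-1],
    [0,0,0,0,-1],
    [0,0,0,0,-1],
    [0,0,0,0,-1]
  ],
  "squeeze": 60
}}

```text
time: 4.9
eef_pos: [0.5358, -0.2339, 0.0451]
tcp_rot: [0.086, 0.996, 0.0, 0.0]
contact_force: [-1.5, 3.2, 6.1]
opening: 0.177
finger_force: 58.8
```

>>> {"fn": "send_rows", "kwargs": {
  "steps": [
    [0,0,-0.01,0,-1],
    [0,0,-0.03,0,-1],
    [0,0,-0.06,0,-1],
    [0,0,-0.1,0,-1],
    [0,0,-0.14,0,-1],
    [0,0,-0.18,0,-1],
    [0,0,-0.2,0,-1],
    [0,0,-0.21,0,-1],
    [0,0,-0.21,0,-1]
  ]
}}

```text
time: 5.8
eef_pos: [0.5353, -0.2341, 0.2543]
tcp_rot: [0.086, 0.996, -0.0, 0.0]
contact_force: [-0.4, 0.6, -4.7]
opening: 0.177
finger_force: 59.3
```

```bash
python3 - <<'E'
from h import *
s=ctrl.get_state();print(s["eef_pos"],s["contact_force"],s["opening"])
R0=R.from_quat(s["tcp_rot"]).as_matrix()
print(R0.T@(np.array([.5138,.1682,.255])-s["eef_pos"]), R0.T@(np.array([.5106,.1665,.255])-s["eef_pos"]),np.degrees(np.arctan2(R0[1,0],R0[0,0])))
E
```

```text
[ 0.5353 -0.2341  0.2543] [-0.3935  0.62   -4.6684] 0.17729325935004128
[ 0.0903  0.3926 -0.0008] [ 0.0931  0.3904 -0.0008] 170.11367261685848
```

>>> {"fn": "send_rows", "kwargs": {
  "steps": [
    [0.003,0.012,0,1,-1],
    [0.01,0.042,0,4,-1],
    [0.02,0.085,0,8,-1],
    [0.031,0.13,0,12.5,-1],
    [0.041,0.175,0,17,-1],
    [0.052,0.22,0,21.5,-1],
    [0.062,0.265,0,26,-1],
    [0.073,0.31,0,30.5,-1],
    [0.082,0.35,0,34,-1],
    [0.089,0.377,0,36.5,-1],
    [0.092,0.389,0,37.4,-1],
    [0.092,0.391,0,37.4,-1]
  ]
}}

```text
time: 7.0
eef_pos: [0.51, 0.1683, 0.2508]
tcp_rot: [0.4, 0.917, -0.001, -0.003]
contact_force: [-0.3, -0.3, -5.6]
opening: 0.177
finger_force: 59.4
```

>>> {"fn": "send_rows", "kwargs": {
  "steps": [
    [0,0,0,0,-1],
    [0,0,0,0,-1],
    [0,0,0,0,-1]
  ]
}}

```text
time: 7.3
eef_pos: [0.512, 0.1659, 0.2538]
tcp_rot: [0.402, 0.916, -0.0, -0.0]
contact_force: [0.8, -0.3, -5.9]
opening: 0.172
finger_force: 59.4
```

```bash
python3 - <<'E'
from h import *
s=ctrl.get_state();print(s["time"],s["eef_pos"],s["tcp_rot"],s["contact_force"])
ims=[ctrl.read_camera(n)[:,:,::-1] for n in("wrist","top","side")]
for n,i in zip(("w3","t3","s3"),ims):cv2.imwrite(f"pics/{n}.png",i)
np.savez("w3.npz",p=s["eef_pos"],q=s["tcp_rot"])
a=cv2.resize(ims[2][130:280,190:360],(400,353),interpolation=cv2.INTER_CUBIC)
b=cv2.resize(ims[0],(400,300))
c=cv2.resize(ims[1][190:310,200:336],(400,353),interpolation=cv2.INTER_CUBIC)
o=np.zeros((600,800,3),np.uint8);o[:353,:400]=a;o[:353,400:]=c;o[353:,:]=0
o[353:600,200:529]=cv2.resize(ims[0],(329,247))
cv2.imwrite("pics/m3.png",o)
E
```

```text
7.3 [0.512  0.1659 0.2538] [ 0.4016  0.9158 -0.0004 -0.0003] [ 0.7946 -0.2799 -5.8711]
```

View pics/m3.png

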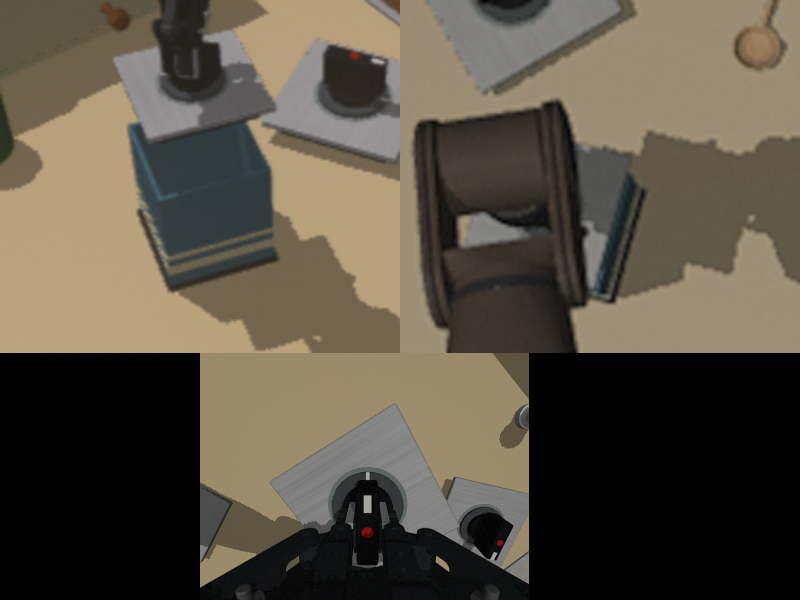

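The montage shows the lid held level above the canister: at left from the side, at right from the top (arm-occluded), and at the bottom the wrist view. I measure the lid and rim in the same side camera.

```bash
python3 - <<'E'
from h import *
def quad(P):
    P=np.array(P);print(P[:,:2].round(4).tolist())
    for i in range(len(P)-1):
        d=P[i+1]-P[i];print("  side",np.linalg.norm(d).round(4),(np.degrees(np.arctan2(d[1],d[0]))%90).round(2))
def lines(mask,box,n):
    w=np.zeros_like(mask);x0,x1,y0,y1=box;w[y0:y1,x0:x1]=mask[y0:y1,x0:x1]
    c,_=cv2.findContours(w,cv2.RETR_EXTERNAL,cv2.CHAIN_APPROX_NONE);c=max(c,key=cv2.contourArea)
    h=cv2.convexHull(c);q=cv2.approxPolyDP(h,n,True).reshape(-1,2);return q
def hsvf(f):return cv2.cvtColor(cv2.imread(f),cv2.COLOR_BGR2HSV)
h=hsvf("pics/side0.png")
# rim is brighter than walls? list blue brightness
b=((h[...,0]>85)&(h[...,0]<125)&(h[...,1]>60)).astype(np.uint8)
q=lines(b,(230,320,165,255),3);print("side0 blue hull",q.tolist())
h=hsvf("pics/s3.png");g=((h[...,1]<45)&(h[...,2]>80)).astype(np.uint8)
q=lines(g,(230,310,140,192),2);print("s3 lid",q.tolist());print(onplane(cam("side"),q,.2307))
h=hsvf("pics/w3.png");g=((h[...,1]<45)&(h[...,2]>70)).astype(np.uint8)
q=lines(g,(120,470,80,340),4);print("w3 lid",q.tolist())
f=np.load("w3.npz");s=dict(eef_pos=f["p"],tcp_rot=f["q"]);kc=cam("wrist",s)
quad(onplane(kc,q,.2307))
hh=hsvf("pics/w3.png");r=(hh[...,1]>150)&((hh[...,0]<8)|(hh[...,0]>172))&(hh[...,2]>90);r[:,:300]=0;r[:,400:]=0
p=np.argwhere(r)[:,::-1].mean(0);print("pin",p,onplane(kc,p,.2087+.0667))
a=cv2.imread("pics/side0.png")[165:255,230:320];b=cv2.imread("pics/s3.png")[135:225,230:320]
cv2.imwrite("pics/m4.png",np.hstack([cv2.resize(i,(400,400),interpolation=cv2.INTER_CUBIC) for i in(a,b)]))
E
```

```text
side0 blue hull [[288, 173], [303, 203], [256, 217], [245, 183]]
s3 lid [[309, 168], [309, 185], [253, 189], [238, 154], [277, 140], [289, 143]]
[[0.5744 0.1032 0.2307]
 [0.5395 0.0575 0.2307]
 [0.4347 0.1221 0.2307]
 [0.4722 0.2454 0.2307]
 [0.5757 0.2338 0.2307]
 [0.592  0.2064 0.2307]]
w3 lid [[380, 98], [469, 267], [469, 339], [203, 339], [136, 250]]
[[0.4699, 0.2439], [0.551, 0.2204], [0.5791, 0.1959], [0.4841, 0.1082], [0.4342, 0.1237]]
  side 0.0845 73.84
  side 0.0373 48.81
  side 0.1293 42.69
  side 0.0522 72.74
pin [323.4213 345.1929] [[0.5111 0.1657 0.2754]]
```

View pics/m4.png

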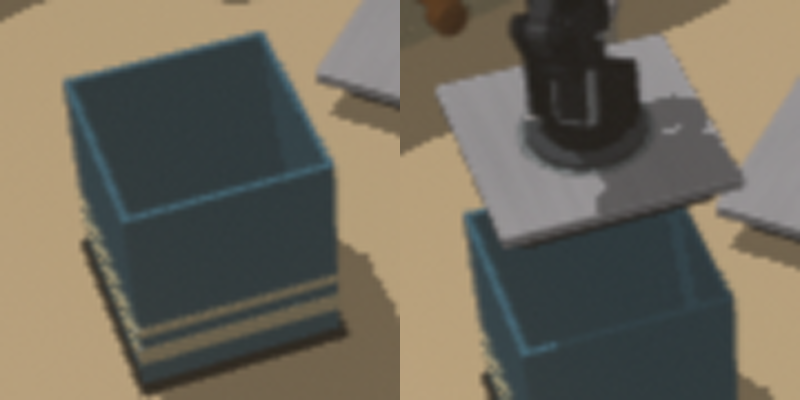

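Rim corners in the left crop: (65,78), (263,33), (332,165), (126,218). Lid top-face corners in the right crop, x less 400: (37,88), (262,37), (343,182), (106,240).

```bash
python3 - <<'E'
from h import *
def ev(kc,q,z,name):
    P=onplane(kc,q,z);print(name,P[:,:2].tolist());print("  centre",P.mean(0)[:2])
    for i in range(4):
        d=P[(i+1)%4]-P[i];print("  ",np.linalg.norm(d).round(4),(np.degrees(np.arctan2(d[1],d[0]))%90).round(1))
f=lambda q,o:(np.array(q)+.5)/4.4444-.5+np.array(o)
k=cam("side")
ev(k,f([[65,78],[263,33],[332,165],[126,218]],(230,165)),.14,"rim side")
ev(k,f([[37,88],[262,37],[343,182],[106,240]],(230,135)),.2307,"lid side")
E
```

```text
rim side [[0.47643390185990125, 0.24492581940531521], [0.5876162510411432, 0.20802349181284085], [0.5538905261179035, 0.09663655381122305], [0.4433237676907968, 0.13147451252685816]]
  centre [0.5153 0.1703]
   0.1171 71.6
   0.1164 73.2
   0.1159 72.5
   0.1182 73.7
lid side [[0.47123717617945926, 0.2441800488245417], [0.5913320340475285, 0.20724551238526268], [0.5546082314938354, 0.0855332501524334], [0.4361246764673241, 0.12252817287370532]]
  centre [0.5133 0.1649]
   0.1256 72.9
   0.1271 73.2
   0.1241 72.7
   0.1266 73.9
```

>>> {"fn": "send_rows", "kwargs": {
  "steps": [
    [0.0015,0.0038,0.01,0,-1],
    [0.0015,0.0038,0.03,0,-1],
    [0.0015,0.0038,0.045,0,-1],
    [0.0015,0.0038,0.055,0,-1],
    [0.0015,0.0038,0.06,0,-1],
    [0.0015,0.0038,0.06,0,-1],
    [0.0015,0.0038,0.06,0,-1]
  ]
}}

```text
time: 8.15
eef_pos: [0.5142, 0.1708, 0.195]
tcp_rot: [0.401, 0.916, 0.0, 0.001]
contact_force: [-0.3, 0.5, -5.1]
opening: 0.179
finger_force: 59.3
```

```bash
python3 - <<'E'
from h import *
s=ctrl.get_state();print(s["time"],s["eef_pos"],s["tcp_rot"],s["contact_force"])
i=ctrl.read_camera("side")[:,:,::-1];cv2.imwrite("pics/s5.png",i)
cv2.imwrite("pics/m5.png",cv2.resize(i[155:255,225:325],(600,600),interpolation=cv2.INTER_CUBIC))
E
```

```text
8.15 [0.5142 0.1708 0.195 ] [0.401  0.9161 0.0003 0.0005] [-0.2883  0.5253 -5.1424]
```

View pics/m5.png

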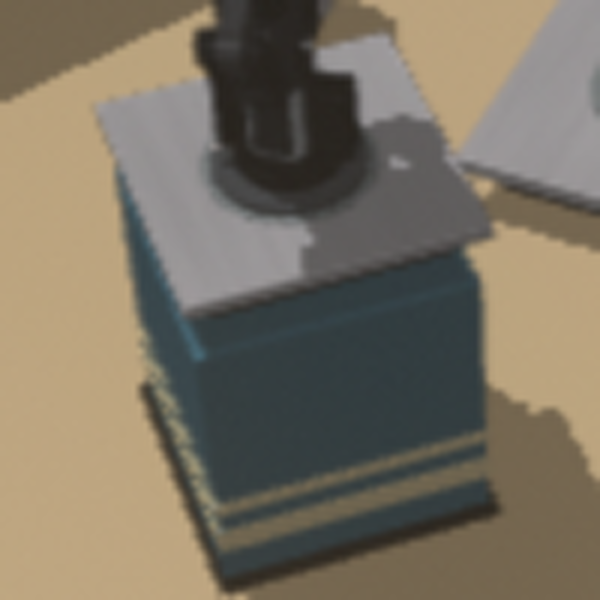

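In this crop the lid's top-face corners are (95,103), (390,37), (493,232), (190,310), and the rim's front corner is (203,357). The lid sits just above the rim.

```bash
python3 - <<'E'
from h import *
k=cam("side");f=lambda q:(np.array(q)+.5)/6-.5+np.array((225,155))
P=onplane(k,f([[95,103],[390,37],[493,232],[190,310]]),.172);print(P,P.mean(0))
for i in range(4):
    d=P[(i+1)%4]-P[i];print("  ",np.linalg.norm(d).round(4),(np.degrees(np.arctan2(d[1],d[0]))%90).round(1))
print(onplane(k,f([[203,357],[482,280]]),.14))
E
```

```text
[[0.4733 0.2505 0.172 ]
 [0.5939 0.2109 0.172 ]
 [0.5565 0.0895 0.172 ]
 [0.4386 0.1259 0.172 ]] [0.5156 0.1692 0.172 ]
   0.1269 71.8
   0.1271 72.9
   0.1233 72.8
   0.1293 74.4
[[0.4434 0.1297 0.14  ]
 [0.5561 0.0971 0.14  ]]
```

>>> {"fn": "send_rows", "kwargs": {
  "steps": [
    [0,0,0.003,0,-1],
    [0,0,0.006,0,-1],
    [0,0,0.009,0,-1],
    [0,0,0.011,0,-1],
    [0,0,0.013,0,-1],
    [0,0,0.013,0,-1]
  ]
}}

```text
time: 8.8
eef_pos: [0.5135, 0.1706, 0.1808]
tcp_rot: [0.401, 0.916, -0.0, -0.0]
contact_force: [-0.3, -0.2, -5.8]
opening: 0.174
finger_force: 59.4
```

>>> {"fn": "send_rows", "kwargs": {
  "steps": [
    [0,0,0.001,0,-1],
    [0,0,0.002,0,-1],
    [0,0,0.003,0,-1],
    [0,0,0.004,0,-1],
    [0,0,0.005,0,-1],
    [0,0,0.005,0,-1]
  ]
}}

```text
time: 9.4
eef_pos: [0.5141, 0.1706, 0.1772]
tcp_rot: [0.401, 0.916, 0.0, 0.0]
contact_force: [-1.8, -1.0, -1.6]
opening: 0.173
finger_force: 60.0
```

```bash
python3 - <<'E'
from h import *
s=ctrl.get_state();print(s["eef_pos"],s["contact_force"],s["wrist_torque"],R.from_quat(s["tcp_rot"]).as_matrix())
E
```

```text
[0.5141 0.1706 0.1772] [-1.8386 -1.0478 -1.6148] [-0.0824  0.1622 -0.0813] [[-0.6784  0.7347  0.0009]
 [ 0.7347  0.6784 -0.    ]
 [-0.0006  0.0006 -1.    ]]
```

>>> {"fn": "send_rows", "kwargs": {
  "steps": [
    [0,0,0.001,0,-1],
    [0,0,0.001,0,-1]
  ]
}}

```text
time: 9.6
eef_pos: [0.5143, 0.1705, 0.1765]
tcp_rot: [0.401, 0.916, 0.0, 0.001]
contact_force: [-3.0, -2.2, 1.9]
opening: 0.176
finger_force: 60.4
```

```bash
python3 - <<'E'
from h import *
s=ctrl.get_state();print(s["eef_pos"],s["contact_force"],s["wrist_torque"])
E
```

```text
[0.5143 0.1705 0.1765] [-2.9914 -2.1858  1.8613] [-0.0732  0.4011  0.0114]
```

>>> {"fn": "send_rows", "kwargs": {
  "steps": [
    [0,0,-0.002,0,-1],
    [0.0003,-0.0014,-0.002,0,-1],
    [0.0003,-0.0014,-0.001,0,-1],
    [0.0003,-0.0014,0,0,-1],
    [0.0003,-0.0014,0.001,0,-1],
    [0.0003,-0.0014,0.001,0,-1]
  ]
}}

```text
time: 10.2
eef_pos: [0.512, 0.1699, 0.1734]
tcp_rot: [0.401, 0.916, -0.0, -0.001]
contact_force: [0.5, -0.2, -5.6]
opening: 0.175
finger_force: 59.4
```

```bash
python3 - <<'E'
from h import *
s=ctrl.get_state();print(s["eef_pos"],s["contact_force"],s["wrist_torque"])
E
```

```text
[0.512  0.1699 0.1734] [ 0.5132 -0.2456 -5.6126] [ 0.043  -0.0375 -0.0119]
```

>>> {"fn": "send_rows", "kwargs": {
  "steps": [
    [0,0,0.0005,0,-1],
    [0,0,0.001,0,-1],
    [0,0,0.0015,0,-1],
    [0,0,0.002,0,-1],
    [0,0,0.002,0,-1]
  ]
}}

```text
time: 10.7
eef_pos: [0.5125, 0.1699, 0.1723]
tcp_rot: [0.401, 0.916, -0.0, -0.0]
contact_force: [0.2, 0.8, -5.9]
opening: 0.175
finger_force: 59.4
```

```bash
python3 - <<'E'
from h import *
s=ctrl.get_state();print(s["eef_pos"],s["contact_force"],s["wrist_torque"])
E
```

```text
[0.5125 0.1699 0.1723] [ 0.2346  0.8356 -5.8601] [-0.0351  0.0126  0.0018]
```

>>> {"fn": "send_rows", "kwargs": {
  "steps": [
    [0,0,0.0005,0,-1],
    [0,0,0.001,0,-1],
    [0,0,0.0013,0,-1],
    [0,0,0.0013,0,-1]
  ]
}}

```text
time: 11.1
eef_pos: [0.5126, 0.17, 0.1712]
tcp_rot: [0.401, 0.916, 0.0, 0.0]
contact_force: [-0.3, -0.7, -4.5]
opening: 0.177
finger_force: 59.6
```

```bash
python3 - <<'E'
from h import *
s=ctrl.get_state();print(s["eef_pos"],s["contact_force"],s["wrist_torque"],s["qpos"])
E
```

```text
[0.5126 0.17   0.1712] [-0.2938 -0.6778 -4.5047] [-0.0127  0.0564 -0.026 ] [ 0.1322  0.057   1.9687 -0.      1.1158 -0.6133]
```

>>> {"fn": "send_rows", "kwargs": {
  "steps": [
    [0,0,0.0004,0,-1],
    [0,0,0.0008,0,-1],
    [0,0,0.0008,0,-1]
  ]
}}

```text
time: 11.4
eef_pos: [0.5127, 0.17, 0.1711]
tcp_rot: [0.401, 0.916, 0.0, 0.0]
contact_force: [-2.8, -0.4, 1.2]
opening: 0.174
finger_force: 60.3
```

```bash
python3 - <<'E'
from h import *
s=ctrl.get_state();print(s["eef_pos"],s["contact_force"],s["wrist_torque"])
E
```

```text
[0.5127 0.17   0.1711] [-2.814  -0.3799  1.219 ] [-0.0423  0.4511 -0.0158]
```

>>> {"fn": "send_rows", "kwargs": {
  "steps": [
    [0,0,-0.0004,2,-1],
    [0,0,-0.0004,4,-1],
    [0,0,-0.0004,6,-1],
    [0,0,-0.0004,8,-1],
    [0,0,-0.0004,10,-1],
    [0,0,-0.0004,10,-1]
  ]
}}

```text
time: 12.0
eef_pos: [0.5127, 0.17, 0.1712]
tcp_rot: [0.479, 0.878, 0.0, 0.0]
contact_force: [-1.8, -0.2, -0.5]
opening: 0.176
finger_force: 60.1
```

```bash
cat > st.py <<'E'
from h import *
s=ctrl.get_state();m=R.from_quat(s["tcp_rot"]).as_matrix();print(s["time"],s["eef_pos"],s["contact_force"],s["wrist_torque"],"th",np.degrees(np.arctan2(m[1,0],m[0,0])),"tau6",s["joint_efforts"][5])
E
python3 st.py
```

```text
12.0 [0.5127 0.17   0.1712] [-1.8186 -0.1956 -0.5162] [0.0004 0.3156 0.0442] th 122.72726381515163 tau6 0.1265024347230792
```

>>> {"fn": "send_rows", "kwargs": {
  "steps": [
    [0,0,0,2,-1],
    [0,0,0,4,-1],
    [0,0,0,5,-1],
    [0,0,0,5,-1]
  ]
}}

```text
time: 12.4
eef_pos: [0.5128, 0.1701, 0.1711]
tcp_rot: [0.517, 0.856, 0.0, 0.0]
contact_force: [-1.3, -0.1, 0.8]
opening: 0.176
finger_force: 60.2
```

```bash
python3 st.py
```

```text
12.4 [0.5128 0.1701 0.1711] [-1.3337 -0.0959  0.8329] [ 0.0279  0.3717 -0.0022] th 117.75043831169488 tau6 0.08087022928521037
```

>>> {"fn": "send_rows", "kwargs": {
  "steps": [
    [0,0,0,2,-1],
    [0,0,0,4,-1],
    [0,0,0,5,-1],
    [0,0,0,5,-1]
  ]
}}

```text
time: 12.8
eef_pos: [0.5128, 0.1701, 0.1711]
tcp_rot: [0.554, 0.833, 0.0, 0.0]
contact_force: [-1.6, 0.8, 1.8]
opening: 0.175
finger_force: 60.3
```

```bash
python3 st.py
```

```text
12.8 [0.5128 0.1701 0.1711] [-1.6095  0.8482  1.8329] [0.1221 0.3129 0.0342] th 112.7494664221762 tau6 0.08078156970441341
```

>>> {"fn": "send_rows", "kwargs": {
  "steps": [
    [0,0,0,2,-1],
    [0,0,0,4,-1],
    [0,0,0,4,-1]
  ]
}}

```text
time: 13.1
eef_pos: [0.5129, 0.1701, 0.1711]
tcp_rot: [0.582, 0.813, 0.0, 0.0]
contact_force: [-1.8, 0.7, 1.2]
opening: 0.177
finger_force: 60.4
```

```bash
python3 st.py
```

```text
13.1 [0.5129 0.1701 0.1711] [-1.8188  0.6793  1.1846] [ 0.1484  0.2934 -0.0117] th 108.75386510798674 tau6 0.12031639460474253
```

>>> {"fn": "send_rows", "kwargs": {
  "steps": [
    [0,0,0,2,-1],
    [0,0,0,4,-1],
    [0,0,0,4,-1]
  ]
}}

```text
time: 13.4
eef_pos: [0.5129, 0.1701, 0.1711]
tcp_rot: [0.61, 0.792, 0.001, 0.0]
contact_force: [-0.8, 1.9, 2.1]
opening: 0.178
finger_force: 60.4
```

```bash
python3 st.py
```

```text
13.4 [0.5129 0.1701 0.1711] [-0.7811  1.9319  2.1495] [0.1331 0.234  0.0328] th 104.77771446302954 tau6 0.11544181499630213
```

>>> {"fn": "send_rows", "kwargs": {
  "steps": [
    [0,0,0,2,-1],
    [0,0,0,4,-1],
    [0,0,0,4,-1]
  ]
}}

```text
time: 13.7
eef_pos: [0.5129, 0.1702, 0.1711]
tcp_rot: [0.637, 0.77, 0.001, 0.0]
contact_force: [-0.9, 1.5, 2.5]
opening: 0.177
finger_force: 60.5
```

```bash
python3 st.py
```

```text
13.7 [0.5129 0.1702 0.1711] [-0.8789  1.5466  2.4976] [0.2428 0.2371 0.0183] th 100.79270816497434 tau6 0.11419114423915744
```

>>> {"fn": "send_rows", "kwargs": {
  "steps": [
    [0,0,-0.0002,2,-1],
    [0,0,-0.0002,4,-1],
    [0,0,-0.0002,4,-1]
  ]
}}

```text
time: 14.0
eef_pos: [0.513, 0.1702, 0.1711]
tcp_rot: [0.664, 0.748, 0.001, 0.0]
contact_force: [-0.4, 1.7, 0.7]
opening: 0.176
finger_force: 60.4
```

```bash
python3 st.py
```

```text
14.0 [0.513  0.1702 0.1711] [-0.4358  1.6946  0.6515] [ 0.3166  0.0379 -0.0169] th 96.80037494661947 tau6 0.1144182588905096
```

>>> {"fn": "send_rows", "kwargs": {
  "steps": [
    [0,0,0,2,-1],
    [0,0,0,4,-1],
    [0,0,0,4,-1]
  ]
}}

```text
time: 14.3
eef_pos: [0.513, 0.1701, 0.1711]
tcp_rot: [0.69, 0.724, 0.001, 0.0]
contact_force: [0.9, 2.6, 1.5]
opening: 0.179
finger_force: 60.4
```

```bash
python3 st.py
```

```text
14.3 [0.513  0.1701 0.1711] [0.8649 2.6165 1.4779] [ 0.3034 -0.0105 -0.041 ] th 92.80347952593873 tau6 0.11459429981186986
```

>>> {"fn": "send_rows", "kwargs": {
  "steps": [
    [0,0,0,2,-1],
    [0,0,0,4,-1],
    [0,0,0,4,-1]
  ]
}}

```text
time: 14.6
eef_pos: [0.513, 0.1702, 0.1711]
tcp_rot: [0.714, 0.7, 0.001, 0.0]
contact_force: [0.4, 2.4, 1.5]
opening: 0.175
finger_force: 60.4
```

```bash
python3 st.py
```

```text
14.6 [0.513  0.1702 0.1711] [0.4061 2.3716 1.5107] [ 0.417  -0.0941  0.0043] th 88.80984954182685 tau6 0.11488432064652443
```

>>> {"fn": "send_rows", "kwargs": {
  "steps": [
    [0,0,0,2,-1],
    [0,0,0,4,-1],
    [0,0,0,4,-1]
  ]
}}

```text
time: 14.9
eef_pos: [0.5131, 0.1701, 0.1711]
tcp_rot: [0.738, 0.674, 0.001, 0.0]
contact_force: [1.0, 2.5, 0.9]
opening: 0.181
finger_force: 60.4
```

```bash
python3 st.py
```

```text
14.9 [0.5131 0.1701 0.1711] [1.0085 2.4786 0.8526] [ 0.3899 -0.1815  0.0664] th 84.80767102686926 tau6 0.11520061176270247
```

>>> {"fn": "send_rows", "kwargs": {
  "steps": [
    [0,0,0,2,-1],
    [0,0,0,4,-1],
    [0,0,0,4,-1]
  ]
}}

```text
time: 15.2
eef_pos: [0.513, 0.17, 0.1711]
tcp_rot: [0.761, 0.649, 0.001, 0.0]
contact_force: [1.8, 1.7, 1.5]
opening: 0.172
finger_force: 60.4
```

```bash
python3 st.py
```

```text
15.2 [0.513  0.17   0.1711] [1.841  1.6968 1.5239] [ 0.35   -0.2087  0.2015] th 80.85744069569324 tau6 0.2679380960762501
```

>>> {"fn": "send_rows", "kwargs": {
  "steps": [
    [0,0,0,2,-1],
    [0,0,0,4,-1],
    [0,0,0,4,-1]
  ]
}}

```text
time: 15.5
eef_pos: [0.5128, 0.1696, 0.1711]
tcp_rot: [0.783, 0.622, -0.0, 0.001]
contact_force: [0.8, 0.7, 3.9]
opening: 0.174
finger_force: 60.5
```

```bash
python3 st.py
```

```text
15.5 [0.5128 0.1696 0.1711] [0.7519 0.7035 3.8907] [ 0.1603 -0.0693  0.3015] th 76.87038983751141 tau6 0.3416031785309315
```

The clutch has engaged, with the tight point near θ≈83.5°. One click should settle at about θ≈63.5°.

>>> {"fn": "send_rows", "kwargs": {
  "steps": [
    [0,0,0,2,-1],
    [0,0,0,4,-1],
    [0,0,0,6,-1],
    [0,0,0,6,-1]
  ]
}}

```text
time: 15.9
eef_pos: [0.5127, 0.1696, 0.1711]
tcp_rot: [0.815, 0.579, 0.0, 0.0]
contact_force: [1.4, -0.9, 1.8]
opening: 0.177
finger_force: 60.5
```

```bash
python3 st.py
```

```text
15.9 [0.5127 0.1696 0.1711] [ 1.4281 -0.8597  1.8318] [-0.0163 -0.1567 -0.027 ] th 70.79010108734276 tau6 0.05532851675525308
```

>>> {"fn": "send_rows", "kwargs": {
  "steps": [
    [0,0,0,2,-1],
    [0,0,0,4,-1],
    [0,0,0,4,-1]
  ]
}}

```text
time: 16.2
eef_pos: [0.5128, 0.1696, 0.1711]
tcp_rot: [0.835, 0.551, 0.0, 0.001]
contact_force: [1.1, -1.0, 3.1]
opening: 0.181
finger_force: 60.5
```

```bash
python3 st.py
```

```text
16.2 [0.5128 0.1696 0.1711] [ 1.1239 -0.9571  3.0651] [-0.0677 -0.1547 -0.0067] th 66.8102492331956 tau6 0.11462944094091654
```

>>> {"fn": "send_rows", "kwargs": {
  "steps": [
    [0,0,0,1,-1],
    [0,0,0,1,-1],
    [0,0,0,1,1],
    [0,0,0,1,1],
    [0,0,0,1,1],
    [0,0,0,1,1],
    [0,0,0,1,1],
    [0,0,0,1,1],
    [0,0,0,1,1]
  ]
}}

```text
time: 17.1
eef_pos: [0.5125, 0.17, 0.1708]
tcp_rot: [0.84, 0.543, -0.0, -0.0]
contact_force: [-0.3, -0.6, -0.1]
opening: 1.002
finger_force: 0.0
```

>>> {"fn": "send_rows", "kwargs": {
  "steps": [
    [0,0,-0.01,0,1],
    [0,0,-0.03,0,1],
    [0,0,-0.06,0,1],
    [0,0,-0.09,0,1],
    [0,0,-0.12,0,1],
    [0,0,-0.12,0,1],
    [0,0,-0.12,0,1]
  ]
}}

```text
time: 17.8
eef_pos: [0.5129, 0.17, 0.2922]
tcp_rot: [0.84, 0.543, 0.001, 0.001]
contact_force: [-0.4, -0.3, -1.0]
opening: 1.002
finger_force: 0.0
```

```bash
python3 - <<'E'
from h import *
exec(open("st.py").read())
i=ctrl.read_camera("wrist")[:,:,::-1];cv2.imwrite("pics/w9.png",i)
k=ctrl.read_camera("side")[:,:,::-1];cv2.imwrite("pics/s9.png",k)
kc=cam("wrist",s);h=cv2.cvtColor(np.ascontiguousarray(i),cv2.COLOR_BGR2HSV)
r=(h[...,1]>150)&((h[...,0]<8)|(h[...,0]>172))&(h[...,2]>90);r[:,:250]=0;r[:,420:]=0;r[:150]=0;r[320:]=0
p=np.argwhere(r)[:,::-1].mean(0);print("pin",p,onplane(kc,p,.1957))
o=np.hstack([cv2.resize(i,(400,300)),cv2.resize(k[145:235,220:340],(400,300),interpolation=cv2.INTER_CUBIC)])
cv2.imwrite("pics/m9.png",o)
E
```

```text
17.8 [0.5129 0.17   0.2922] [-0.414  -0.3432 -0.9676] [0.0204 0.0204 0.021 ] th 65.72213060462015 tau6 -1.2236768931472852e-07
pin [325.2308 251.125 ] [[0.5123 0.1688 0.1957]]
```

View pics/m9.png

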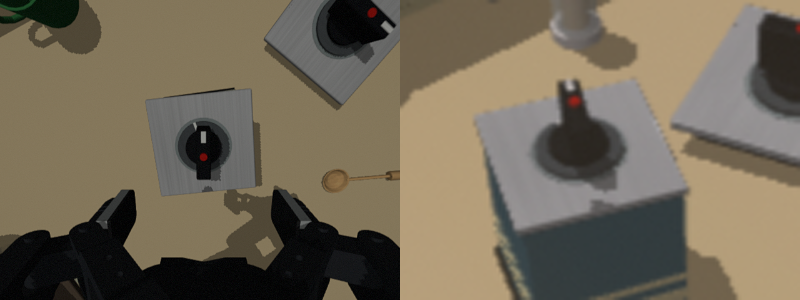

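The lid sits flat on the canister with its edges parallel. The pin is at (325,251) in the full wrist picture and the mark is above it. One angle check, then hand in.

```bash
python3 - <<'E'
from h import *
exec(open("st.py").read())
kc=cam("wrist",s);i=cv2.imread("pics/w9.png");h=cv2.cvtColor(i,cv2.COLOR_BGR2HSV)
w=(h[...,1]<50)&(h[...,2]>170);w[:,315:335]&=True;w[:,:312]=0;w[:,338:]=0;w[:205]=0;w[240:]=0
p=np.argwhere(w)[:,::-1];print(len(p),p.mean(0))
m=onplane(kc,p.mean(0),.192)[0];r=onplane(kc,[325.23,251.1],.1957)[0];d=r-m
print("knob yaw+180",(np.degrees(np.arctan2(d[1],d[0]))+180)%360,np.linalg.norm(d))
E
```

```text
17.9 [0.5119 0.1698 0.2896] [ 0.3828 -0.2949 -0.734 ] [-0.0003 -0.0072  0.0094] th 65.71495510634148 tau6 -3.6955489122192375e-05
0 [nan nan]
knob yaw+180 nan nan<stdin>:5: RuntimeWarning: Mean of empty slice.
  ret = um.true_divide(
<stdin>:6: RuntimeWarning: Mean of empty slice.
```

In the picture the mark at about (325,219) lies straight above the pin at (325,251). The knob is therefore at about 65.7°, roughly 18° past the tight point, which is the first notch.

```bash
python3 -c "
from plant import ctrl
print(ctrl.sign_off())"
```

```text
the job is handed in; nothing more can be done
None
```

The smallest clamp lid is home in the canister's mouth and its knob was turned clockwise through one click (by torque and knob angle; the pin's height was not measured), then released; the job is handed in, with no verdict returned.

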